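Clamp a glued piano key four clicks and hold

TASK

Gently pick up the freshly glued wooden piano key and lay it flat in the glue jig, in the slot between the two wooden fence posts and the cork-faced jaw, and let go of it. Then take the red handle of the ratchet lever and turn it clockwise (seen from above) exactly four clicks, counted by feel, so that the jaw clamps the key, and finish still holding the handle there; do not go on to a fifth click and leave the glue bottle, the screwdriver and the cardboard box alone.

Things in the scene. Friction and masses are not known exactly. Their poses are not given: they have to be found in the camera images.
- key: Loose spruce piano key, a straight bar 200 mm long (its x), 22 mm wide (its y), 22 mm tall, 60 g, with a 70 mm white key top at its -x end and a glued split; origin at the centre of its underside. It lies flat on the bench at the start. The glue joint is fresh: a squeeze of 20 to 35 N per finger is fine, over 45 N per finger spoils it. Either end may face either way in the jig.
- jig: Fixed wooden board 220 mm (x) by 300 mm (y), 12 mm thick, that carries the whole clamp; origin at the centre of its underside on the bench. Across the slot, in its y direction: two fence posts (30 mm long in x, centred at x = -65 and +65 mm, 18 mm above the board) with their inner faces at y = 93 mm, and the jaw on the other side with its cork faces at y = 57 mm. The key lies along the board's x.
- slot (a point): Middle of the open slot on the board's top (12 mm above the bench), at x = 0, y = 75 mm of the jig; same axes as the jig. The slot is 36 mm wide, so the key has 7 mm of play each side; between the posts (|x| under 50 mm) there is 45 mm or more of free room beside the key for fingers.
- jaw: Aluminium fork with two cork-faced pads (30 mm long, at x = -65 and +65 mm, tops 31 mm above the bench) that the lever drives in the jig's +y, about 4.5 mm a click; it is sprung, pushes the key against the fence posts during the fourth click and then presses with about 9 N. The body origin is that of the jig as long as the lever is at rest.
- handle (a point): Centre of the red handle, an upright round post of 18 mm diameter, at a good height to grip it (80 mm above the bench; the red part reaches from 40 to 112 mm). It stands on the free end of the brass ratchet lever, 110 mm from the pivot, and moves on a level circle about the pivot. Beneath it lies the lever's flat arm, top 40 mm above the bench.
- lever: Brass ratchet lever with toothed quadrant and red handle; origin on the pivot axis on the board. At rest at the start; turns only clockwise from above, no click can be undone. Climbing a tooth takes 4 to 12 N at the handle; at the click the drag vanishes and a held handle is kicked forward (often 5 to 12 N) for 3 to 6 mm, then drag returns: click complete. A click is 20 to 26 mm of travel.
- pivot (a point): Point on the lever's upright pivot axis at the height of the handle's point (80 mm above the bench), fixed to the jig, at x = -10 mm, y = -85 mm of the jig.
- glue: Bystander: white glue bottle, 52 mm diameter, 130 mm tall, standing; origin at the centre of its underside.
- screwdriver: Bystander: screwdriver lying on the bench; origin under the middle of its length or near it.
- pinbox: Bystander: closed cardboard box 90 x 60 x 50 mm; origin at the centre of its underside.
Mind the look-alikes: they are no part of the job. Of the things that look like the key, take the one that is farthest from the robot's base at the start.

How it is judged:
By the outcome, as a careful person would: the job done as asked, in the order asked, and still so for the second after the job is handed in, while the arm keeps its last pose, push and grip.
It also fails if it takes over 72 s, if anything falls off the work surface, if the arm or the gripper's body presses on something with over 40 N, if the wrist force passes 120 N, or if a joint passes its speed limit or range.

ROBOT

A 6-joint arm with a two-finger parallel gripper is mounted at the origin on the work surface. World frame = base frame: x ahead of the robot, y to its left, z up, the work surface at z = 0. Lengths are in m, angles in rad, forces in N, time in s.
With the tool pointing down it reaches from about 0.3 to 0.825 m from the base axis. Payload 5.4 kg.
Tool frame: the origin (TCP) lies at the very end of the fingers, on their centre line; the grasp point (between the pads) lies env.hold_point_z behind it (env.hold_point_z is the distance from the TCP to the grasp point, in m); z points along the fingers, y is the line along which they close (so a half turn about z gives the same grasp; the last joint's range is limited). The gripper opens to 92 mm and grips with 3 to 60 N. Pads are 20 mm wide; open, the fingers measure 128 mm over their backs; the gripper's body (75 mm by 189 mm) begins 69 mm behind the grasp point.
Start: joints at [1.057, 0.158, 1.597, -0, 1.386, -0.21], TCP at [0.172, 0.549, 0.215] pointing down, gripper open.
Joint ranges: [-2.91, 2.91], [-0.94, 2.29], [0.18, 2.7], [-1.29, 4.43], [0.17, 2.64], [-3, 3]. Speed limits (rad/s): [2.57, 2.57, 3.14, 3.14, 3.14, 3.14].

INTERFACE

Orientations are given as a rotation vector (axis times angle).
In Python, from station import env gives the robot as it stands.
- The arm moves only by the tool arm_command, never from a script. Its argument "increments" is one flat list of numbers, 6 for each row, row after row: the shift along the tool's x, y, z in cm, then the turn, a rotation vector about the tool's x, y, z in rad. A call has 1 to 20 rows; each row shifts and turns the commanded pose from where the row before left it, along the tool's axes as they then stand; what a row does not reach is not made up. A row lasts 1/12 s, in which the tool goes at most 41.7 mm and 7.16 degrees, less where a joint would pass 70% of its speed; a pose out of reach is approached as far as the arm can. A call with a gripper value outside its range is refused whole. "grip" is the opening in per cent of the stroke, from 0 (shut) to 100 (fully open), set as the call begins (left out, the last holds). The fingers move at their own pace and stop on an object; "newtons" is the grip in N (left out, the last holds). Time passes only in rows, so rows that do not move let the fingers close. It gives the time, the measured TCP pose, the force and the opening at its end, in the units of the state.
- env.observe(): the state, without advancing time (a new reading comes with each control period).
- env.capture(name): name is "scene" or "top" or "wrist"; returns the picture (480x640x3 uint8, red, green, blue); there is no depth.
- env.camera_model(name): a dict with "fx", "fy", "cx", "cy" (pixels), "rvec" (rotation vector, rad) and "tvec" (3), from world to camera coordinates, as OpenCV has them. Camera axes: x right, y down, z forward; pixel columns grow to the right and rows downward; lengths in m; the calibration is good to about 2 mm. A picture is of the moment at which its call begins: read the wrist's pose just before it. camera_model takes no time and is no camera call; for the wrist camera it gives the pose at the moment of the call.
- env.job_done(): hands the job in, once; it reports no verdict.
Trained networks look in the newest picture that a camera, given by its name, has taken for a name from the list of things; names that differ only in an ending like _2 or _b are one class to them, and where a whole thing is asked for, a point or a joint stands for the part that bears it (a point fixed in the world has none). Each returns a list of dicts, best first, with "p" (0 to 1); they miss things now and then, are a little off and sometimes report something else, mostly with a low value. They report only what shows in the picture. A call takes as long as a camera call. They do not tell look-alikes from the thing itself.
- env.cut_out(camera, query): "pixels" (480x640 bool, what is visible of it).
- env.place_of(camera, query): "at" ([x, y, z] in m, in world coordinates, good to about 4 mm: a listed point, or the origin of a listed thing).
The state is a dict: "time_s": time; "q": joint angles; "qd": joint speeds; "effort": joint torques, N m; "tcp_pos": TCP position; "ee_rot": TCP orientation; "wrist_force": force on the tool from outside, world axes, zero at the start; "moment": the same for the moment, N m; "finger_gap": opening from 0.0 (shut) to 1.0 (fully open).
Only numpy, scipy, OpenCV 4.12 (cv2) and the standard library are available. Lean on these libraries where they do the work, as an engineer would, in place of code of your own. Each camera call takes 0.05 s, during which the arm holds its last target. There are 200 camera calls.

## Working session

There is one attempt and no reset: what is moved stays moved. The work goes in short steps, Python scripts to look and compute and a tool call to move; the robot and the scene stay as the last step left them, time stands still between calls to the robot, and variables do not carry over. Pictures are saved under pics/ and viewed, on a budget of 10 in all, crops included, one or two more only if the job needs it, and the job is handed in when it is done.

Besides the shell and the picture viewer there is one more tool, called after "Request:" by a JSON object that holds its "method" and its "body", one argument or row to a line. arm_command: Moves the arm, as the interface text tells. Its arguments: {"type":"object","properties":{"increments":{"type":"array"},"grip":{"type":"number"},"newtons":{"type":"number"}},"required":["increments"]}

```bash
mkdir -p pics; ls; cat > h.py <<'E'
import numpy as np, cv2
from station import env
from scipy.spatial.transform import Rotation as R
def cap(n,f,crop=None,s=1):
    m=env.camera_model(n); im=env.capture(n)
    o=im if crop is None else im[crop[1]:crop[3],crop[0]:crop[2]]
    cv2.imwrite('pics/'+f,cv2.resize(o[:,:,::-1],None,fx=s,fy=s,interpolation=cv2.INTER_CUBIC)); return im,m
def ray(m,uv,z):
    Rm=R.from_rotvec(m['rvec']).as_matrix(); t=np.array(m['tvec'])
    c=-Rm.T@t; uv=np.atleast_2d(uv).astype(float)
    d=np.c_[(uv[:,0]-m['cx'])/m['fx'],(uv[:,1]-m['cy'])/m['fy'],np.ones(len(uv))]@Rm
    return c+d*((z-c[2])/d[:,2])[:,None]
def proj(m,P):
    Rm=R.from_rotvec(m['rvec']).as_matrix(); q=np.atleast_2d(P)@Rm.T+np.array(m['tvec'])
    return np.c_[q[:,0]/q[:,2]*m['fx']+m['cx'],q[:,1]/q[:,2]*m['fy']+m['cy']]
E
python3 - <<'E'
from h import *
s=env.observe(); print(s, env.hold_point_z)
im,m=cap('top','top0.png'); print(m)
for n in ['key','jig','slot','handle','pivot','lever','glue','pinbox','screwdriver']:
    print(n,[(round(d['p'],2),np.round(d['at'],3)) for d in env.place_of('top',n)])
for d in env.cut_out('top','key'):
    p=d['pixels'].astype(np.uint8); print(d['p'],cv2.minAreaRect(cv2.findNonZero(p)))
E
```

```text
pics
{'time_s': 0.0, 'q': array([ 1.05688515e+00,  1.59047492e-01,  1.59821421e+00,  2.22733123e-05,
        1.38617831e+00, -2.10058066e-01]), 'qd': array([ 0.00025433, -0.00052705, -0.0002358 ,  0.00092433, -0.00069098,
       -0.00190424]), 'effort': array([ 5.94392295e-04, -3.85564256e+01, -3.22113955e+01,  7.02169142e-02,
        3.77904635e-02, -1.70590638e-04]), 'tcp_pos': array([0.17172142, 0.54811657, 0.21362881]), 'ee_rot': array([-4.75361453e-01, -3.10473669e+00,  2.70100742e-03]), 'wrist_force': array([ 0.00534018,  0.53849212, -0.06630413]), 'moment': array([0.03312421, 0.03742258, 0.01070662]), 'finger_gap': 0.9983481451037682} 0.0187
{'fx': 595.7454302127308, 'fy': 595.7454302127308, 'cx': 310.82667723544995, 'cy': 246.1210910874846, 'rvec': array([ 2.15520572, -2.18242899,  0.0949559 ]), 'tvec': array([0.1353477 , 0.53424006, 1.48560923])}
key [(0.83, array([0.288, 0.367, 0.002])), (0.7, array([ 0.274, -0.2  , -0.002]))]
jig [(0.56, array([ 0.558, -0.076, -0.003]))]
slot [(0.56, array([ 0.573, -0.002,  0.012]))]
handle [(0.95, array([ 0.425, -0.18 ,  0.08 ]))]
pivot [(0.69, array([ 0.531, -0.162,  0.08 ]))]
lever [(0.86, array([ 0.534, -0.161,  0.014])), (0.23, array([0.742, 0.253, 0.002]))]
glue [(0.83, array([0.773, 0.067, 0.001]))]
pinbox [(0.82, array([0.563, 0.54 , 0.001]))]
screwdriver [(0.56, array([0.744, 0.251, 0.001])), (0.37, array([0.561, 0.538, 0.001]))]
0.73 ((443.7739562988281, 349.8336486816406), (81.11323547363281, 10.287979125976562), 58.73626708984375)
0.6 ((254.0264892578125, 247.12522888183594), (9.497660636901855, 78.07855987548828), 8.61564826965332)
0.56 ((216.3815155029297, 345.5007019042969), (79.9451904296875, 11.436601638793945), 51.009010314941406)
```

View pics/top0.png

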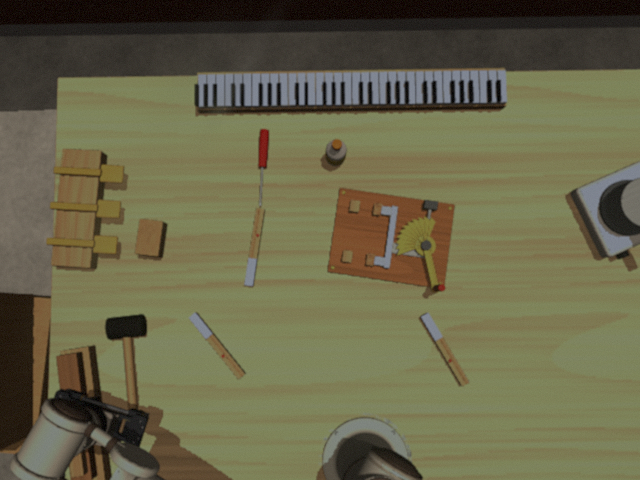

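Three look-alike keys in the top view: (444,350), (254,247) and (216,345). The base is near (365,455), so (254,247) looks farthest. I'll compute the distances and confirm in an enlarged crop that also shows the jig.

```bash
python3 - <<'E'
from h import *
im,m=cap('top','top1.png',(180,170,470,390),2.7)
for d in env.cut_out('top','key'):
    p=d['pixels'].astype(np.uint8); (c,wh,a)=cv2.minAreaRect(cv2.findNonZero(p))
    b=cv2.boxPoints((c,wh,a)); w=ray(m,b,.022)[:,:2]; C=ray(m,c,.022)[0]
    e=[(w[1]-w[0]),(w[2]-w[1])]; L=max(e,key=np.linalg.norm)
    print(np.round(c),np.round(C,4),'dist',np.linalg.norm(C[:2]).round(3),[np.linalg.norm(x).round(3) for x in e],'ang',np.degrees(np.arctan2(L[1],L[0])).round(1))
for d in env.cut_out('top','jig')[:1]:
    p=d['pixels'].astype(np.uint8); r=cv2.minAreaRect(cv2.findNonZero(p)); b=cv2.boxPoints(r); print('jig',d['p'],np.round(b),np.round(ray(m,b,.012),4))
E
```

```text
[254. 247.] [0.5353 0.2732 0.022 ] dist 0.601 [np.float64(0.202), np.float64(0.027)] ang -8.4
[217. 345.] [0.2893 0.3682 0.022 ] dist 0.468 [np.float64(0.025), np.float64(0.197)] ang -141.4
[444. 350.] [ 0.2723 -0.2004  0.022 ] dist 0.338 [np.float64(0.025), np.float64(0.201)] ang -150.7
[391. 240.] [ 0.5491 -0.0753  0.022 ] dist 0.554 [np.float64(0.233), np.float64(0.302)] ang -99.0
jig 0.71 [[325. 275.]
 [340. 186.]
 [457. 205.]
 [443. 294.]] [[ 0.4633  0.0923  0.012 ]
 [ 0.6925  0.0522  0.012 ]
 [ 0.6393 -0.249   0.012 ]
 [ 0.4119 -0.205   0.012 ]]
```

View pics/top1.png

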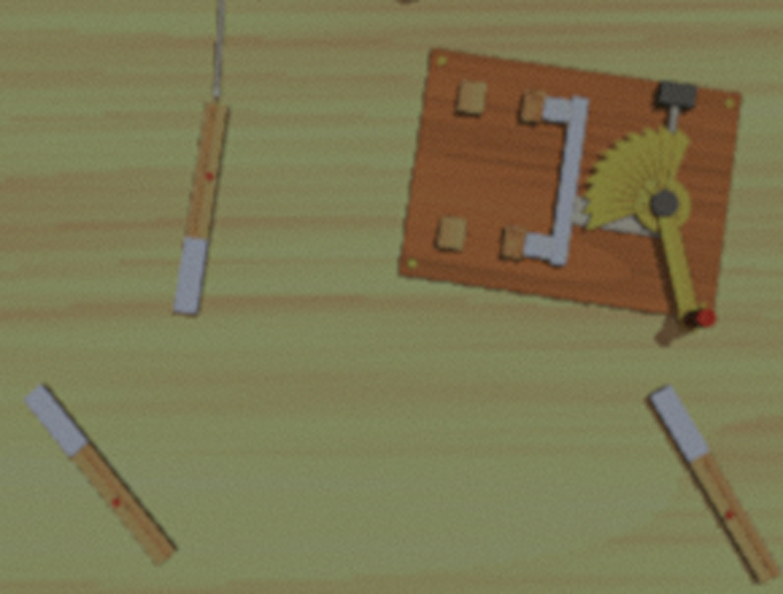

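The crop confirms it: the key at (254,247) is 0.60 m from the base, against 0.47 m and 0.34 m for the other two. It lies with its white end towards the robot, and its far end is close to the screwdriver tip. Next I fit the jig pose from the board corners and set out above the key.

```bash
cat >> h.py <<'E'
def tool(target,yaw=None):
    s=env.observe(); M=R.from_rotvec(s['ee_rot']).as_matrix()
    print('t',round(s['time_s'],2),'tcp',s['tcp_pos'].round(4),'xang',np.degrees(np.arctan2(M[1,0],M[0,0])).round(2),'tilt',(M[:2,2]).round(4),'F',s['wrist_force'].round(1),'gap',round(s['finger_gap']*92,1))
    if target is not None: print('tool delta cm',(M.T@(np.array(target)-s['tcp_pos'])*100).round(2))
    if yaw is not None:
        a=np.arctan2(M[1,0],M[0,0]); d=(np.radians(yaw)-a+np.pi/2)%np.pi-np.pi/2; print('turn about tool z',(-d).round(3))
def rigid(A,B): # A local -> B world 2D
    A=np.array(A);B=np.array(B);a=A-A.mean(0);b=B-B.mean(0)
    th=np.arctan2((a[:,0]*b[:,1]-a[:,1]*b[:,0]).sum(),(a*b).sum()); c,s=np.cos(th),np.sin(th); Q=np.array([[c,-s],[s,c]])
    t=B.mean(0)-Q@A.mean(0); return Q,t,np.degrees(th),np.linalg.norm(A@Q.T+t-B,axis=1)
E
python3 - <<'E'
from h import *
m=env.camera_model('top')
px=np.array([(432,48),(742,93),(714,320),(400,275)])/2.7+[180,170]
w=ray(m,px,.012)[:,:2]
Q,t,th,e=rigid([(.11,.15),(.11,-.15),(-.11,-.15),(-.11,.15)],w)
print(t,th,e.round(4)); 
for n,p in dict(slot=(0,.075),pivot=(-.01,-.085)).items(): print(n,Q@p+t)
tool([.535,.273,.15],171.6)
E
```

```text
[ 0.55583437 -0.07883926] -8.983131703362272 [0.0007 0.0015 0.0011 0.0011]
slot [ 0.56754514 -0.00475918]
pivot [ 0.53268481 -0.16123524]
t 0.7 tcp [0.172  0.5487 0.2146] xang 162.6 tilt [0. 0.] F [ 0.1 -0.4  0.5] gap 92.0
tool delta cm [-42.88 -15.45   6.46]
turn about tool z -0.157
```

Request:
{"method": "arm_command", "body": {
  "increments": [-2.68,-0.96,0.4,0,0,0,-2.68,-0.96,0.4,0,0,0,-2.68,-0.96,0.4,0,0,0,-2.68,-0.96,0.4,0,0,0,-2.68,-0.96,0.4,0,0,0,-2.68,-0.96,0.4,0,0,0,-2.68,-0.96,0.4,0,0,0,-2.68,-0.96,0.4,0,0,0,-2.68,-0.96,0.4,0,0,0,-2.68,-0.96,0.4,0,0,0,-2.68,-0.96,0.4,0,0,0,-2.68,-0.96,0.4,0,0,0,-2.68,-0.96,0.4,0,0,0,-2.68,-0.96,0.4,0,0,0,-2.68,-0.96,0.4,0,0,0,-2.68,-0.96,0.4,0,0,0,0,0,0,0,0,-0.08,0,0,0,0,0,-0.08,0,0,0,0,0,0],
  "grip": 100
}}

```text
time_s: 2.28
tcp_pos: [0.5356, 0.2733, 0.1504]
ee_rot: [-0.224, -3.133, 0.0]
wrist_force: [0.2, 0.2, -0.5]
finger_gap: 1.004
```

```bash
python3 - <<'E'
from h import *
im,m=cap('wrist','w0.png')
print('cam',-R.from_rotvec(m['rvec']).as_matrix().T@m['tvec'])
for d in env.cut_out('wrist','key'):
    p=d['pixels'].astype(np.uint8); (c,wh,a)=cv2.minAreaRect(cv2.findNonZero(p))
    b=cv2.boxPoints((c,wh,a)); w=ray(m,b,.022)[:,:2]; C=ray(m,c,.022)[0]
    e=[(w[1]-w[0]),(w[2]-w[1])]; L=max(e,key=np.linalg.norm)
    print(d['p'],np.round(b).tolist(),np.round(C,4),[np.linalg.norm(x).round(3) for x in e],'ang',np.degrees(np.arctan2(L[1],L[0])).round(1))
print([(d['p'],d['at']) for d in env.place_of('wrist','key')])
tool(None)
E
```

```text
cam [0.46514865 0.28292829 0.31960738]
0.64 [[299.0, 88.0], [332.0, 88.0], [332.0, 353.0], [299.0, 353.0]] [0.5277 0.2744 0.022 ] [np.float64(0.022), np.float64(0.198)] ang -7.6
0.36 [[-5.0, 177.0], [78.0, 174.0], [84.0, 359.0], [1.0, 362.0]] [0.5341 0.0649 0.022 ] [np.float64(0.059), np.float64(0.146)] ang -14.2
[(0.6, [0.5392, 0.2742, -0.0028])]
t 2.43 tcp [0.5351 0.274  0.1507] xang 171.66 tilt [0. 0.] F [-0.4  0.8  0. ] gap 92.2
```

View pics/w0.png

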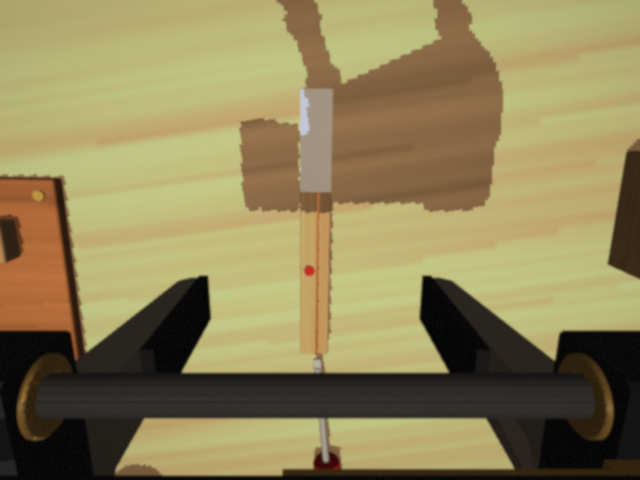

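The wrist view shows the key upright in the image, from its white end at row 88 to its tail at row 353, about columns 299–332. The screwdriver tip is just beyond the tail at (318,360). The fingers straddle the key cleanly.

```bash
python3 - <<'E'
from h import *
m=env.camera_model('wrist')
w=ray(m,[(299.5,88),(332.5,88),(327.5,353),(300,353)],.022)[:,:2]
a=w[:2].mean(0);b=w[2:].mean(0);print(w.round(4).tolist(),(a+b)/2,np.linalg.norm(a-b),np.degrees(np.arctan2(*(b-a)[::-1])))
c=(a+b)/2
tool([c[0],c[1],.004],171.6)
mt=env.camera_model('top'); print(proj(mt,[[*a,.022],[*b,.022]]))
E
```

```text
[[0.4357, 0.2777], [0.4389, 0.2996], [0.6345, 0.269], [0.6314, 0.2475]] [0.53513282 0.27343829] 0.19800841642910783 -8.832637795376929
t 2.43 tcp [0.5351 0.274  0.1507] xang 171.66 tilt [0. 0.] F [-0.4  0.8  0. ] gap 92.2
tool delta cm [-1.000e-02 -5.000e-02  1.467e+01]
turn about tool z 0.001
[[248.08344417 285.87345227]
 [259.78177231 209.19957951]]
```

Request:
{"method": "arm_command", "body": {
  "increments": [0,0,1.2,0,0,0,0,0,1.2,0,0,0,0,0,1.2,0,0,0,0,0,1.2,0,0,0,0,0,1.2,0,0,0,0,0,1.2,0,0,0,0,0,1.2,0,0,0,0,0,1.2,0,0,0,0,0,1.2,0,0,0,0,0,1.2,0,0,0,0,0,1.2,0,0,0,0,0,0.8,0,0,0,0,0,0.5,0,0,0,0,0,0.2,0,0,0,0,0,0,0,0,0]
}}

```text
time_s: 3.68
tcp_pos: [0.5351, 0.2738, 0.0033]
ee_rot: [-0.226, -3.133, 0.0]
wrist_force: [0.6, -0.3, 0.3]
finger_gap: 1.002
```

Request:
{"method": "arm_command", "body": {
  "increments": [0,0,0,0,0,0,0,0,0,0,0,0,0,0,0,0,0,0,0,0,0,0,0,0,0,0,0,0,0,0,0,0,0,0,0,0,0,0,0,0,0,0,0,0,0,0,0,0,0,0,0,0,0,0,0,0,0,0,0,0,0,0,0,0,0,0,0,0,0,0,0,0,0,0,0,0,0,0],
  "grip": 10,
  "newtons": 26
}}

```text
time_s: 4.77
tcp_pos: [0.5352, 0.2738, 0.0036]
ee_rot: [-0.226, -3.133, 0.0]
wrist_force: [1.3, 0.0, -0.2]
finger_gap: 0.236
```

```bash
python3 - <<'E'
from h import *
tool(None)
E
```

```text
t 4.77 tcp [0.5352 0.2738 0.0036] xang 171.76 tilt [-0. -0.] F [ 1.3  0.  -0.2] gap 21.7
```

Request:
{"method": "arm_command", "body": {
  "increments": [0,0,-0.5,0,0,0,0,0,-1.2,0,0,0,0,0,-1.2,0,0,0,0,0,-1.2,0,0,0,0,0,-1.2,0,0,0,0,0,-1.2,0,0,0,0,0,-1.2,0,0,0,0,0,-1.2,0,0,0,0,0,-1.1,0,0,0,0,0,0,0,0,0]
}}

```text
time_s: 5.6
tcp_pos: [0.5371, 0.2743, 0.1069]
ee_rot: [0.225, 3.129, 0.003]
wrist_force: [0.8, -0.1, -0.4]
finger_gap: 0.237
```

Request:
{"method": "arm_command", "body": {
  "increments": [-0.4,-1.55,0,0,0,0,-0.4,-1.55,0,0,0,0,-0.4,-1.55,0,0,0,0,-0.4,-1.55,0,0,0,0,-0.4,-1.55,0,0,0,0,-0.4,-1.55,0,0,0,0,-0.4,-1.55,0,0,0,0,-0.4,-1.55,0,0,0,0,-0.4,-1.55,0,0,0,0,-0.4,-1.55,0,0,0,0,-0.4,-1.55,0,0,0,0,-0.4,-1.55,0,0,0,0,-0.4,-1.55,0,0,0,0,-0.4,-1.55,0,0,0,0,-0.4,-1.55,0,0,0,0,-0.4,-1.55,0,0,0,0,-0.4,-1.55,0,0,0,0,-0.4,-0.8,0,0,0,0,0,0,0,0,0,0.013,0,0,0,0,0,0]
}}

```text
time_s: 7.27
tcp_pos: [0.5675, -0.0051, 0.1033]
ee_rot: [-0.249, -3.131, -0.001]
wrist_force: [0.7, 0.4, -0.3]
finger_gap: 0.238
```

```bash
python3 - <<'E'
from h import *
tool([.5675,-.005,.1],171)
im,m=cap('wrist','w1.png')
for n in ['slot','pivot','jig','handle','key']:
    print(n,[(round(d['p'],2),np.round(d['at'],4)) for d in env.place_of('wrist',n)])
Q=R.from_euler('z',-9,degrees=True).as_matrix()
for p in [(-.05,.093,.03),(-.08,.093,.03),(.05,.093,.03),(.08,.093,.03),(-.05,.057,.031),(-.08,.057,.031),(.05,.057,.031),(.08,.057,.031)]:
    print(p,proj(m,Q@p+[.5558,-.0788,0]).round(0))
E
```

```text
t 7.27 tcp [ 0.5675 -0.0051  0.1033] xang 170.92 tilt [-0.0005  0.0005] F [ 0.7  0.4 -0.3] gap 21.9
tool delta cm [0.   0.01 0.33]
turn about tool z -0.001
slot []
pivot []
jig [(0.61, array([ 0.5593, -0.077 ,  0.0023]))]
handle []
key [(0.81, array([ 0.5741, -0.0055,  0.0957]))]
(-0.05, 0.093, 0.03) [[348. 169.]]
(-0.08, 0.093, 0.03) [[348. 114.]]
(0.05, 0.093, 0.03) [[345. 328.]]
(0.08, 0.093, 0.03) [[344. 370.]]
(-0.05, 0.057, 0.031) [[285. 169.]]
(-0.08, 0.057, 0.031) [[284. 114.]]
(0.05, 0.057, 0.031) [[288. 329.]]
(0.08, 0.057, 0.031) [[289. 371.]]
```

View pics/w1.png

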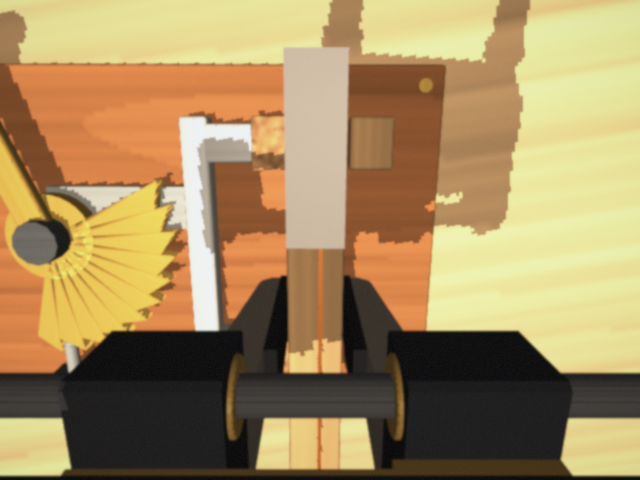

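The wrist view agrees with the jig model. The post's inner face is at column ~351 (predicted 348) and rows 117–170 (predicted 114–169). The key lies over the slot, columns 285–349, so I shift 1 mm in +y and lower.

Request:
{"method": "arm_command", "body": {
  "increments": [0,0.1,1.0,0,0,0,0,0,1.0,0,0,0,0,0,1.0,0,0,0,0,0,1.0,0,0,0,0,0,1.0,0,0,0,0,0,0.8,0,0,0,0,0,0.6,0,0,0,0,0,0.5,0,0,0,0,0,0.4,0,0,0,0,0,0.4,0,0,0,0,0,0.3,0,0,0,0,0,0.3,0,0,0,0,0,0.2,0,0,0,0,0,0,0,0,0]
}}

```text
time_s: 8.73
tcp_pos: [0.5675, -0.0042, 0.0182]
ee_rot: [-0.246, -3.131, -0.0]
wrist_force: [0.5, 0.1, -0.7]
finger_gap: 0.235
```

Request:
{"method": "arm_command", "body": {
  "increments": [0,0,0.1,0,0,0,0,0,0.1,0,0,0,0,0,0,0,0,0]
}}

```text
time_s: 8.98
tcp_pos: [0.5678, -0.0042, 0.0166]
ee_rot: [0.246, 3.132, -0.0]
wrist_force: [-0.1, -0.2, -0.0]
finger_gap: 0.237
```

```bash
python3 - <<'E'
from h import *
tool(None)
im,m=cap('wrist','w2.png')
E
```

```text
t 8.98 tcp [ 0.5678 -0.0042  0.0166] xang 171.02 tilt [ 0.0001 -0.    ] F [-0.1 -0.2 -0. ] gap 21.8
```

View pics/w2.png

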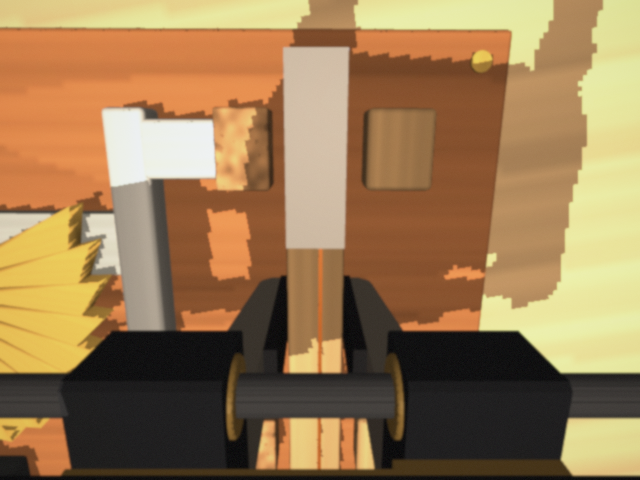

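The key, columns 285–349, sits midway between the cork at 271 and the post at 364, and is parallel to both. Last millimetre down, then release with a limited opening and retreat.

Request:
{"method": "arm_command", "body": {
  "increments": [0,0,0.05,0,0,0,0,0,0.05,0,0,0,0,0,0,0,0,0]
}}

```text
time_s: 9.28
tcp_pos: [0.5678, -0.0042, 0.0156]
ee_rot: [0.246, 3.132, 0.0]
wrist_force: [0.9, 0.4, -0.5]
finger_gap: 0.238
```

Request:
{"method": "arm_command", "body": {
  "increments": [0,0,0,0,0,0,0,0,0,0,0,0,0,0,0,0,0,0,0,0,0,0,0,0,0,0,0,0,0,0,0,0,0,0,0,0,0,0,0,0,0,0],
  "grip": 45
}}

```text
time_s: 9.87
tcp_pos: [0.5678, -0.0042, 0.0156]
ee_rot: [0.246, 3.132, -0.0]
wrist_force: [-0.5, 0.1, 0.0]
finger_gap: 0.446
```

Request:
{"method": "arm_command", "body": {
  "increments": [0,0,-0.5,0,0,0,0,0,-1,0,0,0,0,0,-1.3,0,0,0,0,0,-1.3,0,0,0,0,0,-1.3,0,0,0,0,0,-1.3,0,0,0,0,0,-1.3,0,0,0,0,0,-1.3,0,0,0,0,0,-1.3,0,0,0,0,0,-1.3,0,0,0,0,0,-1.3,0,0,0,0,0,-1.3,0,0,0,0,0,0,0,0,0]
}}

```text
time_s: 10.95
tcp_pos: [0.5696, -0.0046, 0.1642]
ee_rot: [0.245, 3.127, -0.001]
wrist_force: [-0.2, 0.2, 0.1]
finger_gap: 0.448
```

```bash
python3 - <<'E'
from h import *
tool(None)
im,m=cap('top','top2.png',(310,170,470,310),4)
im2,mw=cap('wrist','w3x.png')
for c in ['top','wrist']:
  for n in ['handle','pivot']:
    print(c,n,[(round(d['p'],2),np.round(d['at'],4)) for d in env.place_of(c,n)])
Q=R.from_euler('z',-9,degrees=True).as_matrix()
print('pivot model',Q@[-.01,-.085,.08]+[.5560,-.0780,0], proj(m,Q@[-.01,-.085,.08]+[.5560,-.0780,0]))
hsv=cv2.cvtColor(im,cv2.COLOR_RGB2HSV); k=((hsv[...,0]<8)|(hsv[...,0]>172))&(hsv[...,1]>170)&(hsv[...,2]>80)
k[:, :420]=0;k[:,460:]=0;k[:270]=0;k[310:]=0
ys,xs=np.nonzero(k); print(len(xs),xs.mean(),ys.mean(),xs.min(),xs.max(),ys.min(),ys.max(), ray(m,(xs.mean(),ys.mean()),.112))
E
```

```text
t 10.95 tcp [ 0.5696 -0.0046  0.1642] xang 171.02 tilt [ 0.0052 -0.0012] F [-0.2  0.2  0.1] gap 41.2
top handle [(0.56, array([ 0.4291, -0.1833,  0.0787]))]
top pivot [(0.91, array([ 0.5294, -0.1622,  0.0816]))]
wrist handle [(0.24, array([ 0.5327, -0.1555,  0.0779]))]
wrist pivot [(0.82, array([ 0.5321, -0.1572,  0.078 ]))]
pivot model [ 0.53282619 -0.16038916  0.08      ] [[428.93799714 243.74599351]]
31 440.9032258064516 287.1290322580645 438 444 285 290 [[ 0.42595202 -0.17938842  0.112     ]]
```

View pics/top2.png

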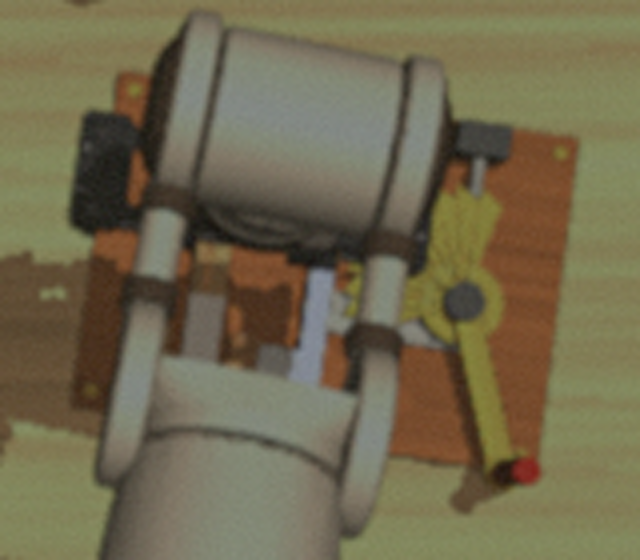

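The top view shows the key lying in the slot with the fingers clear above it. The handle cap at picture (523,471) maps to (0.426, −0.179), 0.108 m from the modelled pivot, as it should be. Next I move above the handle.

Request:
{"method": "arm_command", "body": {
  "increments": [0.81,-1.4,0,0,0,0,0.81,-1.4,0,0,0,0,0.81,-1.4,0,0,0,0,0.81,-1.4,0,0,0,0,0.81,-1.4,0,0,0,0,0.81,-1.4,0,0,0,0,0.81,-1.4,0,0,0,0,0.81,-1.4,0,0,0,0,0.81,-1.4,0,0,0,0,0.81,-1.4,0,0,0,0,0.81,-1.4,0,0,0,0,0.81,-1.4,0,0,0,0,0.81,-1.4,0,0,0,0,0.81,-1.4,0,0,0,0,0,0,0,0,0,-0.11,0,0,0,0,0,-0.11,0,0,0,0,0,-0.11,0,0,0,0,0,0,0,0,0,0,0,0],
  "grip": 65
}}

```text
time_s: 12.83
tcp_pos: [0.4248, -0.1799, 0.1601]
ee_rot: [0.267, -3.129, -0.001]
wrist_force: [0.8, -0.3, 0.7]
finger_gap: 0.649
```

```bash
python3 - <<'E'
from h import *
tool([.4255,-.18,.0613],190.1)
im,m=cap('wrist','w4.png')
t,mt=cap('top','top3.png',(310,150,470,290),2)
for n in ['handle','pivot']: print(n,[(round(d['p'],2),np.round(d['at'],4)) for d in env.place_of('wrist',n)])
hsv=cv2.cvtColor(im,cv2.COLOR_RGB2HSV); k=(((hsv[...,0]<6)|(hsv[...,0]>172))&(hsv[...,1]>170)&(hsv[...,2]>60)).astype(np.uint8)
n,l,st,c=cv2.connectedComponentsWithStats(k); i=1+st[1:,4].argmax(); print(st[i],c[i])
print('pred cap',proj(m,[[.4255,-.18,.112],[.4255,-.18,.04]]))
cv2.imwrite('pics/combo.png',np.vstack([cv2.resize(im[:,:,::-1],(427,320)),cv2.resize(cv2.imread('pics/top3.png'),(427,280))]))
E
```

```text
t 12.83 tcp [ 0.4248 -0.1799  0.1601] xang -170.25 tilt [-0.0008  0.0007] F [ 0.8 -0.3  0.7] gap 59.7
tool delta cm [-0.07 -0.03  9.88]
turn about tool z -0.006
handle []
pivot []
[ 298  225   30   52 1223] [312.17252657 251.85363859]
pred cap [[314.72628031 266.81180649]
 [314.64781632 235.02879748]]
```

View pics/combo.png

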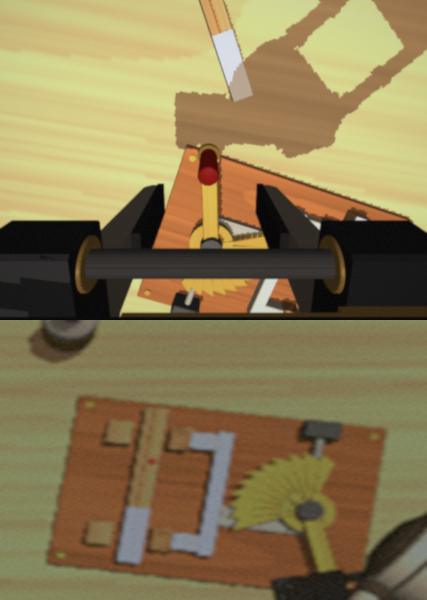

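The key lies squarely in the slot. The handle's red cap, at columns 298–328, is within 1 mm of where I predicted (col 313 against 315). Now I descend and grip it.

Request:
{"method": "arm_command", "body": {
  "increments": [0,0,1,0,0,0,0,0,1,0,0,0,0,0,1,0,0,0,0,0,1,0,0,0,0,0,1,0,0,0,0,0,1,0,0,0,0,0,1,0,0,0,0,0,1,0,0,0,0,0,1,0,0,0,0,0,0.6,0,0,0,0,0,0.2,0,0,0,0,0,0,0,0,0]
}}

```text
time_s: 14.03
tcp_pos: [0.4248, -0.1799, 0.062]
ee_rot: [0.272, -3.129, -0.001]
wrist_force: [0.1, -1.2, -0.0]
finger_gap: 0.65
```

Request:
{"method": "arm_command", "body": {
  "increments": [0,0,0,0,0,0,0,0,0,0,0,0,0,0,0,0,0,0,0,0,0,0,0,0,0,0,0,0,0,0,0,0,0,0,0,0,0,0,0,0,0,0,0,0,0,0,0,0,0,0,0,0,0,0,0,0,0,0,0,0],
  "grip": 5,
  "newtons": 30
}}

```text
time_s: 14.87
tcp_pos: [0.4253, -0.1808, 0.0628]
ee_rot: [-0.272, 3.129, -0.002]
wrist_force: [-0.5, -5.2, -0.5]
finger_gap: 0.189
```

```bash
cat >> h.py <<'E'
def feel():
    s=env.observe(); P=np.array([.5326,-.1605]); d=s['tcp_pos'][:2]-P; r=np.linalg.norm(d); a=np.degrees(np.arctan2(d[1],d[0]))%360
    u=d/r; t=np.array([u[1],-u[0]]); F=s['wrist_force'][:2]
    print('t',round(s['time_s'],2),'r',r.round(4),'ang',a.round(2),'Ft',(F@t).round(1),'Fr',(F@u).round(1),'Fz',s['wrist_force'][2].round(1),'gap',round(s['finger_gap']*92,1))
E
python3 -c "
from h import *
tool(None,190.1);feel()"
```

```text
t 14.87 tcp [ 0.4253 -0.1808  0.0628] xang -170.08 tilt [ 0.0005 -0.0013] F [-0.5 -5.2 -0.5] gap 17.4
turn about tool z -0.003
t 14.87 r 0.1092 ang 190.71 Ft -5.0 Fr 1.4 Fz -0.5 gap 17.4
```

Gripped. I turn in 1.5 mm steps and read the force at each step.

Request:
{"method": "arm_command", "body": {
  "increments": [0,0.2,0,0,0,0.018]
}}

```text
time_s: 14.95
tcp_pos: [0.4251, -0.1792, 0.0628]
ee_rot: [-0.243, 3.132, -0.003]
wrist_force: [0.3, -6.1, -1.5]
finger_gap: 0.188
```

Request:
{"method": "arm_command", "body": {
  "increments": [0,0.2,0,0,0,0.018]
}}

```text
time_s: 15.03
tcp_pos: [0.4247, -0.177, 0.0628]
ee_rot: [-0.214, 3.134, -0.003]
wrist_force: [0.9, -5.9, -2.5]
finger_gap: 0.191
```

Request:
{"method": "arm_command", "body": {
  "increments": [0,0.2,0,0,0,0.018]
}}

```text
time_s: 15.12
tcp_pos: [0.4244, -0.1751, 0.0628]
ee_rot: [-0.185, 3.136, -0.003]
wrist_force: [-0.9, -6.6, -1.9]
finger_gap: 0.185
```

Request:
{"method": "arm_command", "body": {
  "increments": [0,0.2,0,0,0,0.018]
}}

```text
time_s: 15.2
tcp_pos: [0.4242, -0.1731, 0.0628]
ee_rot: [-0.157, 3.137, -0.003]
wrist_force: [0.8, -5.9, -1.7]
finger_gap: 0.194
```

Request:
{"method": "arm_command", "body": {
  "increments": [0,0.15,0,0,0,0.0136]
}}

```text
time_s: 15.28
tcp_pos: [0.424, -0.1715, 0.0628]
ee_rot: [-0.136, 3.138, -0.003]
wrist_force: [-0.8, -6.3, -1.6]
finger_gap: 0.189
```

Request:
{"method": "arm_command", "body": {
  "increments": [0,0.15,0,0,0,0.0136]
}}

```text
time_s: 15.37
tcp_pos: [0.4238, -0.1701, 0.0628]
ee_rot: [-0.115, 3.139, -0.003]
wrist_force: [0.2, -6.8, -2.3]
finger_gap: 0.189
```

Request:
{"method": "arm_command", "body": {
  "increments": [0,0.15,0,0,0,0.0136]
}}

```text
time_s: 15.45
tcp_pos: [0.4237, -0.1686, 0.0628]
ee_rot: [-0.094, 3.14, -0.003]
wrist_force: [0.0, -6.9, -1.2]
finger_gap: 0.191
```

Request:
{"method": "arm_command", "body": {
  "increments": [0,0.15,0,0,0,0.0136]
}}

```text
time_s: 15.53
tcp_pos: [0.4235, -0.1668, 0.0628]
ee_rot: [-0.072, 3.141, -0.002]
wrist_force: [-1.9, -3.4, 0.4]
finger_gap: 0.193
```

Request:
{"method": "arm_command", "body": {
  "increments": [0,0.15,0,0,0,0.0136]
}}

```text
time_s: 15.62
tcp_pos: [0.4235, -0.165, 0.0628]
ee_rot: [-0.05, 3.141, -0.001]
wrist_force: [0.2, -3.6, -0.2]
finger_gap: 0.189
```

Request:
{"method": "arm_command", "body": {
  "increments": [0,0.15,0,0,0,0.0136]
}}

```text
time_s: 15.7
tcp_pos: [0.4234, -0.163, 0.0627]
ee_rot: [0.029, -3.141, -0.001]
wrist_force: [-1.3, -0.6, 2.7]
finger_gap: 0.186
```

```bash
python3 -c "
from h import *
tool(None);feel()"
```

```text
t 15.7 tcp [ 0.4234 -0.163   0.0627] xang -178.96 tilt [-0.0001  0.0005] F [-1.3 -0.6  2.7] gap 17.2
t 15.7 r 0.1093 ang 181.3 Ft -0.6 Fr 1.3 Fz 2.7 gap 17.2
```

Request:
{"method": "arm_command", "body": {
  "increments": [0,0.15,0,0,0,0.0136]
}}

```text
time_s: 15.78
tcp_pos: [0.4233, -0.1611, 0.0627]
ee_rot: [0.007, -3.141, -0.002]
wrist_force: [-1.7, 0.9, 4.2]
finger_gap: 0.19
```

Request:
{"method": "arm_command", "body": {
  "increments": [0,0.15,0,0,0,0.0136]
}}

```text
time_s: 15.87
tcp_pos: [0.4233, -0.1594, 0.0627]
ee_rot: [-0.014, -3.141, -0.002]
wrist_force: [-0.5, -0.1, 3.6]
finger_gap: 0.19
```

Request:
{"method": "arm_command", "body": {
  "increments": [0,0.15,0,0,0,0.0136]
}}

```text
time_s: 15.95
tcp_pos: [0.4234, -0.1586, 0.0628]
ee_rot: [-0.035, -3.141, 0.001]
wrist_force: [-1.3, -3.4, 2.3]
finger_gap: 0.188
```

Request:
{"method": "arm_command", "body": {
  "increments": [0,0.15,0,0,0,0.0136]
}}

```text
time_s: 16.03
tcp_pos: [0.4234, -0.1581, 0.0628]
ee_rot: [0.055, 3.141, -0.004]
wrist_force: [-2.4, -8.6, 1.1]
finger_gap: 0.191
```

Request:
{"method": "arm_command", "body": {
  "increments": [0,0.15,0,0,0,0.0136]
}}

```text
time_s: 16.12
tcp_pos: [0.4234, -0.1565, 0.0627]
ee_rot: [0.077, 3.141, -0.003]
wrist_force: [-1.3, -5.0, 2.2]
finger_gap: 0.192
```

Request:
{"method": "arm_command", "body": {
  "increments": [0,0.15,0,0,0,0.0136]
}}

```text
time_s: 16.2
tcp_pos: [0.4235, -0.1553, 0.0628]
ee_rot: [-0.098, -3.14, 0.004]
wrist_force: [-1.8, -8.2, -0.2]
finger_gap: 0.191
```

```bash
python3 -c "
from h import *
tool(None);feel()"
```

```text
t 16.2 tcp [ 0.4235 -0.1553  0.0628] xang 176.42 tilt [-0.0001 -0.0026] F [-1.8 -8.2 -0.2] gap 17.5
t 16.2 r 0.1093 ang 177.25 Ft -8.3 Fr 1.4 Fz -0.2 gap 17.5
```

Click 1: drag of −7 N vanished, rising to +0.9 N, then returned to −8.6 N at about 22.5 mm of travel. On to click 2.

Request:
{"method": "arm_command", "body": {
  "increments": [0,0.15,0,0,0,0.0136,0,0.15,0,0,0,0.0136]
}}

```text
time_s: 16.37
tcp_pos: [0.4236, -0.1524, 0.0628]
ee_rot: [-0.141, -3.138, 0.004]
wrist_force: [-2.3, -7.8, 0.7]
finger_gap: 0.193
```

Request:
{"method": "arm_command", "body": {
  "increments": [0,0.15,0,0,0,0.0136]
}}

```text
time_s: 16.45
tcp_pos: [0.4237, -0.1515, 0.0628]
ee_rot: [-0.162, -3.137, 0.006]
wrist_force: [-2.6, -7.1, -0.6]
finger_gap: 0.19
```

Request:
{"method": "arm_command", "body": {
  "increments": [0,0.15,0,0,0,0.0136]
}}

```text
time_s: 16.53
tcp_pos: [0.4238, -0.1496, 0.0628]
ee_rot: [-0.184, -3.136, 0.005]
wrist_force: [-2.5, -7.4, 1.1]
finger_gap: 0.191
```

Request:
{"method": "arm_command", "body": {
  "increments": [0,0.15,0,0,0,0.0136]
}}

```text
time_s: 16.62
tcp_pos: [0.424, -0.1485, 0.0628]
ee_rot: [-0.204, -3.135, 0.006]
wrist_force: [-2.2, -11.2, 0.0]
finger_gap: 0.188
```

Request:
{"method": "arm_command", "body": {
  "increments": [0,0.15,0,0,0,0.0136]
}}

```text
time_s: 16.7
tcp_pos: [0.4242, -0.1466, 0.0628]
ee_rot: [-0.226, -3.133, 0.004]
wrist_force: [-2.6, -5.3, 2.0]
finger_gap: 0.193
```

Request:
{"method": "arm_command", "body": {
  "increments": [0,0.15,0,0,0,0.0136]
}}

```text
time_s: 16.78
tcp_pos: [0.4244, -0.1446, 0.0628]
ee_rot: [-0.248, -3.132, 0.003]
wrist_force: [-1.3, -3.9, 3.3]
finger_gap: 0.195
```

Request:
{"method": "arm_command", "body": {
  "increments": [0,0.15,0,0,0,0.0136]
}}

```text
time_s: 16.87
tcp_pos: [0.4247, -0.1426, 0.0627]
ee_rot: [-0.27, -3.13, 0.001]
wrist_force: [-2.1, -3.2, 3.0]
finger_gap: 0.186
```

Request:
{"method": "arm_command", "body": {
  "increments": [0,0.15,0,0,0,0.0136]
}}

```text
time_s: 16.95
tcp_pos: [0.425, -0.1409, 0.0627]
ee_rot: [-0.291, -3.128, 0.001]
wrist_force: [-3.6, -1.9, 4.7]
finger_gap: 0.185
```

Request:
{"method": "arm_command", "body": {
  "increments": [0,0.15,0,0,0,0.0136]
}}

```text
time_s: 17.03
tcp_pos: [0.4253, -0.139, 0.0627]
ee_rot: [-0.313, -3.126, -0.001]
wrist_force: [-2.6, -1.2, 4.8]
finger_gap: 0.19
```

Request:
{"method": "arm_command", "body": {
  "increments": [0,0.15,0,0,0,0.0136]
}}

```text
time_s: 17.12
tcp_pos: [0.4257, -0.1372, 0.0627]
ee_rot: [-0.334, -3.124, -0.002]
wrist_force: [-2.0, 1.9, 4.8]
finger_gap: 0.191
```

Request:
{"method": "arm_command", "body": {
  "increments": [0,0.15,0,0,0,0.0136]
}}

```text
time_s: 17.2
tcp_pos: [0.426, -0.1359, 0.0627]
ee_rot: [-0.355, -3.121, -0.001]
wrist_force: [-3.4, -2.9, 4.2]
finger_gap: 0.19
```

```bash
python3 -c "
from h import *
tool(None);feel()"
```

```text
t 17.2 tcp [ 0.426  -0.1359  0.0627] xang 167.02 tilt [-0.      0.0006] F [-3.4 -2.9  4.2] gap 17.4
t 17.2 r 0.1094 ang 167.01 Ft -3.6 Fr 2.6 Fz 4.2 gap 17.4
```

Request:
{"method": "arm_command", "body": {
  "increments": [0,0.15,0,0,0,0.0136]
}}

```text
time_s: 17.28
tcp_pos: [0.4262, -0.1353, 0.0628]
ee_rot: [-0.375, -3.119, 0.002]
wrist_force: [-4.7, -6.7, 3.8]
finger_gap: 0.193
```

Request:
{"method": "arm_command", "body": {
  "increments": [0,0.15,0,0,0,0.0136]
}}

```text
time_s: 17.37
tcp_pos: [0.4264, -0.134, 0.0627]
ee_rot: [-0.396, -3.116, 0.003]
wrist_force: [-3.1, -4.0, 4.5]
finger_gap: 0.187
```

Request:
{"method": "arm_command", "body": {
  "increments": [0,0.15,0,0,0,0.0136]
}}

```text
time_s: 17.45
tcp_pos: [0.4268, -0.1327, 0.0627]
ee_rot: [-0.417, -3.113, 0.003]
wrist_force: [-5.0, -5.8, 3.6]
finger_gap: 0.19
```

Request:
{"method": "arm_command", "body": {
  "increments": [0,0.15,0,0,0,0.0136]
}}

```text
time_s: 17.53
tcp_pos: [0.427, -0.1317, 0.0627]
ee_rot: [-0.438, -3.11, 0.005]
wrist_force: [-4.2, -7.3, 4.0]
finger_gap: 0.188
```

```bash
python3 -c "
from h import *
tool(None);feel()"
```

```text
t 17.53 tcp [ 0.427  -0.1317  0.0627] xang 163.97 tilt [-0.0011 -0.0028] F [-4.2 -7.3  4. ] gap 17.3
t 17.53 r 0.1094 ang 164.75 Ft -8.2 Fr 2.1 Fz 4.0 gap 17.3
```

Click 2: drag vanished with a small kick (+1.9 N at angle ~168°), then came back at ~167°. The pitch is about 11.7°. Now click 3, with finer force calls where it should fall, near 155°.

Request:
{"method": "arm_command", "body": {
  "increments": [-0.002,0.15,0,0,0,0.0136,-0.002,0.15,0,0,0,0.0136]
}}

```text
time_s: 17.7
tcp_pos: [0.4277, -0.129, 0.0627]
ee_rot: [-0.48, -3.104, 0.005]
wrist_force: [-6.4, -9.8, 3.5]
finger_gap: 0.192
```

Request:
{"method": "arm_command", "body": {
  "increments": [-0.002,0.15,0,0,0,0.0136]
}}

```text
time_s: 17.78
tcp_pos: [0.4283, -0.1272, 0.0627]
ee_rot: [-0.502, -3.1, 0.003]
wrist_force: [-6.4, -5.3, 4.9]
finger_gap: 0.188
```

Request:
{"method": "arm_command", "body": {
  "increments": [-0.002,0.15,0,0,0,0.0136]
}}

```text
time_s: 17.87
tcp_pos: [0.4288, -0.1256, 0.0627]
ee_rot: [-0.523, -3.097, 0.003]
wrist_force: [-4.6, -6.8, 4.3]
finger_gap: 0.189
```

Request:
{"method": "arm_command", "body": {
  "increments": [-0.002,0.15,0,0,0,0.0136]
}}

```text
time_s: 17.95
tcp_pos: [0.4293, -0.1242, 0.0627]
ee_rot: [-0.544, -3.093, 0.003]
wrist_force: [-6.0, -5.7, 5.2]
finger_gap: 0.193
```

Request:
{"method": "arm_command", "body": {
  "increments": [-0.002,0.15,0,0,0,0.0136]
}}

```text
time_s: 18.03
tcp_pos: [0.4298, -0.1227, 0.0627]
ee_rot: [-0.565, -3.089, 0.003]
wrist_force: [-4.1, -4.6, 6.0]
finger_gap: 0.192
```

Request:
{"method": "arm_command", "body": {
  "increments": [-0.002,0.15,0,0,0,0.0136]
}}

```text
time_s: 18.12
tcp_pos: [0.4304, -0.1209, 0.0627]
ee_rot: [-0.587, -3.085, 0.001]
wrist_force: [-4.3, -2.4, 6.0]
finger_gap: 0.19
```

Request:
{"method": "arm_command", "body": {
  "increments": [-0.002,0.15,0,0,0,0.0136]
}}

```text
time_s: 18.2
tcp_pos: [0.431, -0.1194, 0.0627]
ee_rot: [-0.608, -3.081, 0.001]
wrist_force: [-4.9, -2.1, 5.8]
finger_gap: 0.192
```

Request:
{"method": "arm_command", "body": {
  "increments": [-0.002,0.15,0,0,0,0.0136]
}}

```text
time_s: 18.28
tcp_pos: [0.4318, -0.1176, 0.0627]
ee_rot: [-0.629, -3.077, -0.0]
wrist_force: [-2.7, 0.9, 5.2]
finger_gap: 0.188
```

Request:
{"method": "arm_command", "body": {
  "increments": [-0.002,0.15,0,0,0,0.0136]
}}

```text
time_s: 18.37
tcp_pos: [0.4324, -0.116, 0.0627]
ee_rot: [-0.65, -3.073, -0.001]
wrist_force: [-2.9, 0.8, 7.3]
finger_gap: 0.186
```

Request:
{"method": "arm_command", "body": {
  "increments": [-0.002,0.15,0,0,0,0.0136]
}}

```text
time_s: 18.45
tcp_pos: [0.4332, -0.1144, 0.0627]
ee_rot: [-0.671, -3.068, -0.002]
wrist_force: [-2.4, -0.4, 6.2]
finger_gap: 0.193
```

Request:
{"method": "arm_command", "body": {
  "increments": [-0.002,0.15,0,0,0,0.0136]
}}

```text
time_s: 18.53
tcp_pos: [0.4335, -0.1136, 0.0627]
ee_rot: [-0.691, -3.064, 0.001]
wrist_force: [-4.9, -4.6, 5.9]
finger_gap: 0.189
```

```bash
python3 -c "
from h import *
tool(None);feel()"
```

```text
t 18.53 tcp [ 0.4335 -0.1136  0.0627] xang 154.58 tilt [-0.0011 -0.0001] F [-4.9 -4.6  5.9] gap 17.4
t 18.53 r 0.1096 ang 154.66 Ft -6.2 Fr 2.4 Fz 5.9 gap 17.4
```

Click 3 shows the same pattern, with drag back at ~155°. Now click 4, expected to end near 143°, in steps up to just before it.

Request:
{"method": "arm_command", "body": {
  "increments": [-0.002,0.15,0,0,0,0.0136]
}}

```text
time_s: 18.62
tcp_pos: [0.4339, -0.1129, 0.0627]
ee_rot: [-0.711, -3.059, 0.003]
wrist_force: [-5.4, -3.2, 5.6]
finger_gap: 0.189
```

Request:
{"method": "arm_command", "body": {
  "increments": [-0.002,0.15,0,0,0,0.0136]
}}

```text
time_s: 18.7
tcp_pos: [0.4346, -0.1113, 0.0627]
ee_rot: [-0.732, -3.054, 0.002]
wrist_force: [-6.1, -4.8, 6.9]
finger_gap: 0.195
```

Request:
{"method": "arm_command", "body": {
  "increments": [-0.002,0.15,0,0,0,0.0136]
}}

```text
time_s: 18.78
tcp_pos: [0.435, -0.1104, 0.0627]
ee_rot: [-0.752, -3.048, 0.003]
wrist_force: [-7.9, -7.1, 7.1]
finger_gap: 0.19
```

Request:
{"method": "arm_command", "body": {
  "increments": [-0.002,0.15,0,0,0,0.0136]
}}

```text
time_s: 18.87
tcp_pos: [0.4358, -0.1089, 0.0627]
ee_rot: [-0.773, -3.043, 0.003]
wrist_force: [-7.3, -4.4, 6.4]
finger_gap: 0.189
```

Request:
{"method": "arm_command", "body": {
  "increments": [-0.002,0.15,0,0,0,0.0136]
}}

```text
time_s: 18.95
tcp_pos: [0.4363, -0.1078, 0.0627]
ee_rot: [-0.793, -3.037, 0.004]
wrist_force: [-9.8, -7.2, 7.7]
finger_gap: 0.187
```

Request:
{"method": "arm_command", "body": {
  "increments": [-0.002,0.15,0,0,0,0.0136]
}}

```text
time_s: 19.03
tcp_pos: [0.4372, -0.1063, 0.0627]
ee_rot: [-0.815, -3.032, 0.003]
wrist_force: [-6.9, -5.2, 7.2]
finger_gap: 0.19
```

Request:
{"method": "arm_command", "body": {
  "increments": [-0.002,0.15,0,0,0,0.0136]
}}

```text
time_s: 19.12
tcp_pos: [0.4379, -0.1049, 0.0627]
ee_rot: [-0.835, -3.026, 0.002]
wrist_force: [-7.1, -4.4, 7.5]
finger_gap: 0.192
```

Request:
{"method": "arm_command", "body": {
  "increments": [-0.002,0.15,0,0,0,0.0136]
}}

```text
time_s: 19.2
tcp_pos: [0.4387, -0.1036, 0.0627]
ee_rot: [-0.856, -3.021, 0.003]
wrist_force: [-6.0, -4.7, 7.6]
finger_gap: 0.186
```

Request:
{"method": "arm_command", "body": {
  "increments": [-0.002,0.15,0,0,0,0.0136]
}}

```text
time_s: 19.28
tcp_pos: [0.4394, -0.1024, 0.0627]
ee_rot: [-0.876, -3.015, 0.003]
wrist_force: [-7.9, -4.3, 7.8]
finger_gap: 0.193
```

Request:
{"method": "arm_command", "body": {
  "increments": [-0.002,0.15,0,0,0,0.0136]
}}

```text
time_s: 19.37
tcp_pos: [0.4404, -0.1009, 0.0627]
ee_rot: [-0.897, -3.009, 0.002]
wrist_force: [-6.2, -2.5, 7.3]
finger_gap: 0.19
```

Request:
{"method": "arm_command", "body": {
  "increments": [-0.002,0.1,0,0,0,0.0091]
}}

```text
time_s: 19.45
tcp_pos: [0.4411, -0.0998, 0.0627]
ee_rot: [-0.911, -3.005, 0.001]
wrist_force: [-6.9, -3.6, 6.6]
finger_gap: 0.19
```

```bash
python3 -c "
from h import *
tool(None);feel()"
```

```text
t 19.45 tcp [ 0.4411 -0.0998  0.0627] xang 146.27 tilt [-0.0022 -0.    ] F [-6.9 -3.6  6.6] gap 17.5
t 19.45 r 0.1098 ang 146.46 Ft -6.8 Fr 3.8 Fz 6.6 gap 17.5
```

Request:
{"method": "arm_command", "body": {
  "increments": [-0.002,0.1,0,0,0,0.0091]
}}

```text
time_s: 19.53
tcp_pos: [0.4416, -0.099, 0.0627]
ee_rot: [-0.924, -3.0, 0.001]
wrist_force: [-5.3, -1.8, 8.0]
finger_gap: 0.188
```

Request:
{"method": "arm_command", "body": {
  "increments": [-0.002,0.1,0,0,0,0.0091]
}}

```text
time_s: 19.62
tcp_pos: [0.4423, -0.0979, 0.0627]
ee_rot: [-0.938, -2.996, 0.0]
wrist_force: [-4.2, 0.1, 7.3]
finger_gap: 0.191
```

Request:
{"method": "arm_command", "body": {
  "increments": [-0.002,0.1,0,0,0,0.0091]
}}

```text
time_s: 19.7
tcp_pos: [0.4431, -0.0969, 0.0627]
ee_rot: [-0.952, -2.992, -0.001]
wrist_force: [-5.5, 1.0, 7.5]
finger_gap: 0.192
```

Request:
{"method": "arm_command", "body": {
  "increments": [-0.002,0.1,0,0,0,0.0091]
}}

```text
time_s: 19.78
tcp_pos: [0.4439, -0.0958, 0.0627]
ee_rot: [-0.966, -2.988, -0.002]
wrist_force: [-3.3, 1.9, 7.2]
finger_gap: 0.19
```

Request:
{"method": "arm_command", "body": {
  "increments": [-0.002,0.1,0,0,0,0.0091]
}}

```text
time_s: 19.87
tcp_pos: [0.4446, -0.0948, 0.0627]
ee_rot: [-0.98, -2.984, -0.003]
wrist_force: [-3.4, 1.0, 6.7]
finger_gap: 0.19
```

```bash
python3 -c "
from h import *
tool(None);feel()"
```

```text
t 19.87 tcp [ 0.4446 -0.0948  0.0627] xang 143.63 tilt [-0.0006  0.002 ] F [-3.4  1.   6.7] gap 17.5
t 19.87 r 0.1099 ang 143.25 Ft -1.2 Fr 3.4 Fz 6.7 gap 17.5
```

In the kick zone of click 4, with Ft at −1.2 N. I continue 1 mm at a time until drag returns.

Request:
{"method": "arm_command", "body": {
  "increments": [-0.002,0.1,0,0,0,0.0091]
}}

```text
time_s: 19.95
tcp_pos: [0.4451, -0.0941, 0.0627]
ee_rot: [-0.993, -2.979, -0.002]
wrist_force: [-4.7, -0.0, 7.8]
finger_gap: 0.191
```

Request:
{"method": "arm_command", "body": {
  "increments": [-0.002,0.1,0,0,0,0.0091]
}}

```text
time_s: 20.03
tcp_pos: [0.4453, -0.0938, 0.0627]
ee_rot: [-1.006, -2.974, 0.0]
wrist_force: [-7.3, -2.1, 8.2]
finger_gap: 0.193
```

```bash
python3 -c "
from h import *
tool(None);feel()"
```

```text
t 20.03 tcp [ 0.4453 -0.0938  0.0627] xang 142.64 tilt [-0.002   0.0006] F [-7.3 -2.1  8.2] gap 17.8
t 20.03 r 0.1099 ang 142.6 Ft -6.1 Fr 4.5 Fz 8.2 gap 17.8
```

Request:
{"method": "arm_command", "body": {
  "increments": [-0.002,0.1,0,0,0,0.0091,0,0,0,0,0,0]
}}

```text
time_s: 20.2
tcp_pos: [0.4455, -0.0935, 0.0627]
ee_rot: [-1.018, -2.969, 0.002]
wrist_force: [-9.0, -3.7, 9.7]
finger_gap: 0.192
```

Request:
{"method": "arm_command", "body": {
  "increments": [0,0,0,0,0,0,0,0,0,0,0,0,0,0,0,0,0,0]
}}

```text
time_s: 20.45
tcp_pos: [0.4455, -0.0935, 0.0627]
ee_rot: [-1.018, -2.969, 0.002]
wrist_force: [-7.8, -3.0, 9.6]
finger_gap: 0.189
```

```bash
python3 - <<'E'
from h import *
tool(None);feel()
a,_=cap('top','tf.png',(310,150,470,290),4); im,_=cap('wrist','wf.png'); feel()
cv2.imwrite('pics/combo2.png',np.vstack([cv2.resize(im[:,:,::-1],(400,300)),cv2.resize(cv2.imread('pics/tf.png'),(343,300))[:, :].copy() if 0 else cv2.resize(cv2.imread('pics/tf.png'),(400,300))]))
E
```

```text
t 20.45 tcp [ 0.4455 -0.0935  0.0627] xang 142.15 tilt [-0.003  -0.0002] F [-7.8 -3.   9.6] gap 17.4
t 20.45 r 0.1099 ang 142.45 Ft -7.1 Fr 4.3 Fz 9.6 gap 17.4
t 20.55 r 0.1099 ang 142.44 Ft -7.1 Fr 4.2 Fz 9.9 gap 17.3
```

View pics/combo2.png

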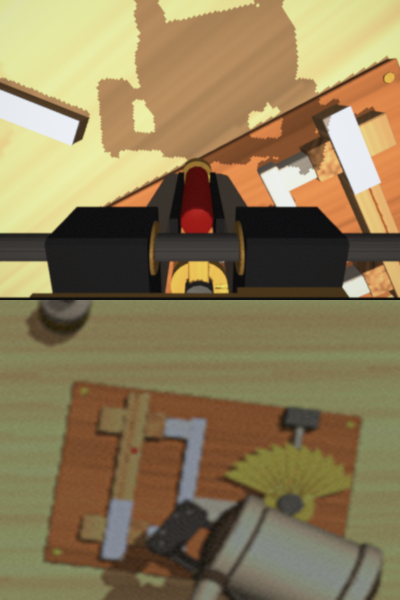

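The pictures show the key pressed by both cork pads against both posts, with the fingers closed on the handle. The count agrees: 47.7° is about 91.5 mm, four clicks of roughly 22.9 mm, and drag has returned. Handing in.

```bash
python3 -c "
from h import *
print(env.job_done());feel()"
```

```text
the job is handed in; nothing more can be done
None
the job is handed in; nothing more can be done
```

The job is handed in: the key is clamped in the jig, the lever was turned four clicks, and the gripper is still holding the red handle.

- **Key:** I took the farthest of the three look-alikes (0.60 m from the base, the others at 0.47 and 0.34 m). I gripped it at 26 N, set it in the slot about midway between the cork pads and the posts, and let go.
- **Clicks:** I felt four by force. Each time the drag fell away and then came back, near handle angles 178.5°, 167°, 155° and 142.6°. The total was about 47.7°, or 91.5 mm of travel (22.9 mm per click, within the 20–26 mm given).
- **Last checks:** The final pictures show the key pressed against both fence posts by both pads. Drag held steady at about 7 N with the handle still. The clock stood at 20.6 s of the 72 s allowed.
- **Bystanders:** I kept clear of the glue bottle, the screwdriver and the box. I did not check the screwdriver or the box in a picture afterwards.
- **What disagreed:** The kicks felt weaker than described, at most about +2 N instead of 5–12 N, and on click 4 the drag only fell to about −1 N. An upward force of about 10 N had built up at the wrist by the end; I left it, as it was well under the limits.

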